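# Fit the guide rollers and hold the belt tensioner open

## Task

Get this belt drive ready for its new belt: put the two loose white rollers over the two empty posts of the drive plate, each in the row that already has a roller of the same size, fully down on the plate. Then, with the gripper's fingers, push the yellow tab of the sprung red tensioner arm back, away from the roller posts, until the arm has gone past its ratchet click, and finish while still holding it there against its spring (it springs back if let go), so that the belt could be slipped on. Leave the fitted rollers on their posts and do not disturb the other things on the bench.

Things in the scene. Friction and masses are not known exactly. Their poses are not given: they have to be found in the camera images.
- drive_plate: Fixed aluminium plate, 200 (x) x 310 (y) x 16 mm high, lying on the bench; origin at the centre of its underside, z up. Its +y half has two rows of two steel posts (rows run along its x, on dark strips), its -y half the tensioner. The posts are 12 mm in diameter and stand 23 mm above the plate's top, the last 4 mm tapering to 7 mm.
- post_a_near (a point): Centre of the foot of a post, on the plate's top surface (16 mm above the bench): row a, empty post, at plate x -42.5, y +108 mm. Empty at the start.
- post_a_far (a point): Centre of the foot of a post, on the plate's top surface (16 mm above the bench): row a, occupied post, at plate x +42.5, y +108 mm. Holds one of the two fitted rollers at the start; its size tells which size belongs in this row (this varies).
- post_b_near (a point): Centre of the foot of a post, on the plate's top surface (16 mm above the bench): row b, empty post, at plate x -42.5, y +35 mm. Empty at the start.
- post_b_far (a point): Centre of the foot of a post, on the plate's top surface (16 mm above the bench): row b, occupied post, at plate x +42.5, y +35 mm. Holds one of the two fitted rollers at the start; its size tells which size belongs in this row (this varies).
- small_roller: Loose white plastic roller (tube) standing upright on the bench, 28 mm outer diameter, 16 mm bore, 32 mm high, 30 g (varies); origin at the centre of its underside, z along its axis. Starts on the left or the right of the plate.
- large_roller: Loose white plastic roller like the small one but 38 mm in outer diameter, 16 mm bore, 32 mm high, 50 g (varies); origin at the centre of its underside, z along its axis. Starts on the other side of the plate.
- fitted_small: White roller, 28 mm outer diameter, 32 mm high, already loosely on the far post of one row; origin at the centre of its underside.
- fitted_large: White roller, 38 mm outer diameter, 32 mm high, already loosely on the far post of the other row; origin at the centre of its underside.
- tensioner (a joint): Angle of the red tensioner arm about its upright pivot, rad: 0 at rest (spring-held), grows as the tab is pushed (anticlockwise from above), end stop at 0.58. The ratchet tooth rides over the pawl from about 0.20 to 0.40; above 0.43 it is past the click. Spring force at the tab 4 N at rest to 9 N at the end, plus about 3 N at the click. It does not latch: let go, it springs back.
- tab_face (a point): Centre of the pushing face of the yellow tab at the end of the tensioner arm, 56 mm above the bench. The tab is an upright plate 26 mm long (its x), 8 mm thick (its y), top at 76 mm, lower end joining the arm bar (bar 16 mm wide, its top 31 mm above the bench). x points from the pivot along the arm to the tab, y is the push direction (into the face), z up; the axes turn with the arm.
- pivot (a point): Point on the tensioner arm's upright pivot axis, 56 mm above the bench; the pushing face's centre is 115 mm from it along the arm and 4 mm to its -y side. At plate x +50, y -70 mm. Axes as for tab_face. On the arm, 58 mm from the pivot, stands a black idler wheel 28 mm in diameter, top 49 mm above the bench (its pin 53 mm).
- pawl_slider (a joint): Travel of the small sprung brass pawl slider beside the pivot, m: 0 when home, rises to about 0.0025 while the tooth passes, and drops back to 0 at the click. The tab has then travelled about 46 mm; 67 mm at the end stop, where it may also be held.
- multimeter: Bystander: yellow multimeter lying flat, 190 x 92 x 41 mm (with dial 46); origin at the centre of its underside.
- headphones: Bystander: white headphones lying flat, cups 72 mm in diameter and 36 mm high, headband reaching 157 mm in its +x; origin on the bench between the cups.
- tape_roll: Bystander: green tape roll lying flat, 70 mm outer diameter, 30 mm high; origin at the centre of its underside.
- screwdriver: Bystander: screwdriver lying on the bench along its x, about 200 mm long.
- flux_jar: Bystander: small amber jar, 40 mm in diameter, 45 mm high; origin at the centre of its underside.
Not all that is in view belongs to the job. Leave any green, purple or turquoise look-alike of the small_roller alone.

How it is judged:
By the outcome, as a careful person would: the job done as asked, in the order asked, and still so for the second after the job is handed in, while the arm keeps its last pose, push and grip.
It also fails if it takes over 67 s, if anything falls off the work surface, if the arm or the gripper's body presses on something with over 40 N, if the wrist force passes 120 N, or if a joint passes its speed limit or range.

## Robot

A 6-joint arm with a two-finger parallel gripper is mounted at the origin on the work surface. World frame = base frame: x ahead of the robot, y to its left, z up, the work surface at z = 0. Lengths are in m, angles in degrees, forces in N, time in s.
With the tool pointing down it reaches from about 0.3 to 0.75 m from the base axis. Payload 8.5 kg.
Tool frame: the origin (TCP) lies at the very end of the fingers, on their centre line; the grasp point (between the pads) lies 19 mm behind it (env.pinch_z is the distance from the TCP to the grasp point, in m); z points along the fingers, y is the line along which they close (so a half turn about z gives the same grasp; the last joint's range is limited). The gripper opens to 85 mm and grips with 20 to 120 N. Pads are 22 mm wide; open, the fingers measure 114 mm over their backs; the gripper's body (76 mm by 85 mm) begins 54 mm behind the grasp point. The pads swing forward as they close: fully open they stand 13 mm farther back than shut.
Start: joints at [56.362, 21.807, 74.336, -0, 83.858, -12.336], TCP at [0.2, 0.512, 0.231] pointing down, gripper open.
Joint ranges: [-178.18, 178.18], [-50.72, 133.34], [12.68, 142.11], [-81.47, 261.47], [9.98, 163.14], [-165.26, 165.26]. Speed limits (degrees/s): [136.94, 136.94, 180, 180, 180, 180].

## Interface

Orientations are given as a 3x3 rotation matrix whose columns are the frame's x, y, z axes.
In Python, from rig import env, viewer gives the robot as it stands.
- The arm moves only by the tool drive_tool, never from a script. Its argument "series" is a list of rows, each a list of 3 entries, a list of its own where there are three numbers: the shift along the tool's x, y, z in m, then the turn about the tool's z in degrees, then the finger opening in m, from 0 to 0.0854. A call has 1 to 20 rows; each row is the pose to reach, as a shift and turn from the pose commanded when the call began, along the tool's axes at that moment; what a row does not reach only later rows make up. A row lasts 1/10 s, in which the tool goes at most 50 mm and 8.59 degrees, less where a joint would pass 70% of its speed; a pose out of reach is approached as far as the arm can. A call with a gripper value outside its range is refused whole. The fingers move at their own pace and stop on an object; "newtons" is the grip in N (left out, the last holds). Time passes only in rows, so rows that repeat a pose let the fingers close. It gives the time, the measured TCP pose, the force, the opening and the grip force at its end, in the units of the state.
- env.observe(): the state, without advancing time (a new reading comes with each control period).
- viewer.get_image(name): name is "side" or "top" or "wrist"; returns a dict with "img" (420x560x3 uint8, red, green, blue), "depth" (420x560 float32, m along the optical axis (not along the pixel's ray), 0 where there is no reading), "camera_matrix" (3x3 intrinsics, pixels), "rvec" (rotation vector, rad) and "tvec" (3), from world to camera coordinates, as OpenCV has them. Camera axes: x right, y down, z forward; pixel columns grow to the right and rows downward; lengths in m; the calibration is good to about 2 mm. A picture is of the moment at which its call begins.
- env.close_job(): hands the job in; it is judged then, once.
The state is a dict: "time_s": time; "q": joint angles; "qvel": joint speeds; "joint_efforts": joint torques, N m; "position": TCP position; "tool_rot": TCP orientation; "ft_force": force on the tool from outside, world axes, zero at the start; "wrist_torque": the same for the moment, N m; "grip_width": finger opening in m; "gripper_force": force on a finger pad.
Only numpy, scipy, OpenCV 4.12 (cv2) and the standard library are available. Lean on these libraries where they do the work, as an engineer would, in place of code of your own. Each camera call takes 0.05 s, during which the arm holds its last target. There are 200 camera calls.

## Working session

There is one attempt and no reset: what is moved stays moved. The work goes in short steps, Python scripts to look and compute and a tool call to move; the robot and the scene stay as the last step left them, time stands still between calls to the robot, and variables do not carry over. Pictures are saved under pics/ and viewed, at most 10 in all, crops included, and the job is handed in when it is done.

Besides the shell and the picture viewer there is one more tool, called after "Call:" as name(argument=value, ...), one argument or row to a line, values as JSON. drive_tool: Moves the arm, as the interface text tells. Its arguments: {"type":"object","properties":{"series":{"type":"array"},"newtons":{"type":"number"}},"required":["series"]}

```bash
mkdir -p pics; cat > h.py <<'E'
import numpy as np, cv2
from rig import env, viewer
def cam(n):
    d=viewer.get_image(n); d['R']=cv2.Rodrigues(np.array(d['rvec'],float))[0]; d['t']=np.array(d['tvec'],float).ravel(); d['K']=np.array(d['camera_matrix']); return d
def ray(d,u,v,z):
    "pixel -> world point on plane z"
    r=d['R'].T@np.linalg.solve(d['K'],[u,v,1.]); c=-d['R'].T@d['t']; return c+r*(z-c[2])/r[2]
def cloud(d):
    h,w=d['depth'].shape; u,v=np.meshgrid(np.arange(w),np.arange(h)); z=d['depth']
    p=np.stack([u*z,v*z,z],-1)@np.linalg.inv(d['K']).T; return (p-d['t'])@d['R']
def proj(d,p):
    q=d['K']@(d['R']@np.array(p,float)+d['t']); return q[:2]/q[2]
def save(n,im): cv2.imwrite('pics/'+n,cv2.cvtColor(im,cv2.COLOR_RGB2BGR))
E
python3 - <<'E'
from h import *
t=cam('top'); s=cam('side')
save('top.png',t['img']); save('side.png',s['img'])
for d in(t,s): print(-d['R'].T@d['t'], d['R'][2], (d['depth']>0).mean())
st=env.observe(); print(st['time_s'],st['position'],np.round(st['tool_rot'],3),st['grip_width'],env.pinch_z)
E
```

```text
[0.28560265 0.00977283 1.07369913] [ 0.19758141 -0.00147428 -0.98028537] 0.9959863945578231
[1.02953838 0.92433192 0.82660475] [-0.4034204  -0.70771717 -0.57999   ] 0.9927465986394558
0.1 [0.19964292 0.51220644 0.23080113] [[-0.932  0.363 -0.001]
 [ 0.363  0.932 -0.001]
 [ 0.    -0.001 -1.   ]] 0.08547613696344328 0.0187
```

View pics/top.png

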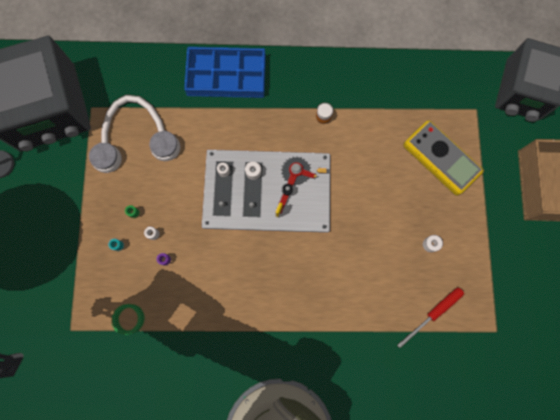

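View pics/side.png

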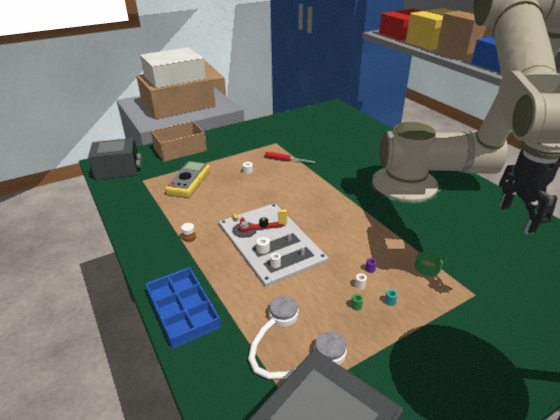

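The top view shows a white roller at (151,233) among green (131,211), turquoise (116,244) and purple (164,259) look-alikes. A second white roller is at (434,244). The fitted rollers are at (223,170) and (253,170), the empty posts at about (223,203) and (252,205), and the yellow tab at (280,208). The white thing at (325,112) is the flux jar.

```bash
cat >> h.py <<'E'
def circ(d,P,lo,hi,r=0.03,mask=None):
    "min enclosing circle of cloud points near P with z in lo..hi and colour mask"
    c=cloud(d); m=(np.hypot(c[...,0]-P[0],c[...,1]-P[1])<r)&(c[...,2]>lo)&(c[...,2]<hi)
    if mask is not None: m&=mask
    p=c[m]; 
    if len(p)<4: return None
    (x,y),R=cv2.minEnclosingCircle(p[:,:2].astype(np.float32)); return np.round([x,y,R*2,np.median(p[:,2]),len(p)],4)
def white(d):
    hsv=cv2.cvtColor(d['img'],cv2.COLOR_RGB2HSV); return (hsv[...,1]<60)&(hsv[...,2]>140)
E
python3 - <<'E'
from h import *
t=cam('top'); s=cam('side')
c=cloud(t)
for n,u,v,z in [('rollL',151,233,.032),('rollR',434,244,.032),('fitA',223,170,.048),('fitB',253,170,.048)]:
    P=ray(t,u,v,z); print(n,P.round(4),proj(s,P).round(0))
    for d in(t,s): print('  ',circ(d,P,z-.008,z+.008))
    for d,nm in((t,'t'),(s,'s')):
        m=white(d).astype(np.uint8); k,l,st,ce=cv2.connectedComponentsWithStats(m)
        q=proj(d,P); i=[i for i in range(1,k) if np.hypot(*(ce[i]-q))<14 and st[i,4]>15]
        for j in i: print('   ',nm,'blob',st[j],ce[j].round(1),ray(d,*ce[j],z).round(4))
for n,u,v,z in [('pa',223,203,.039),('pb',252,205,.039)]:
    P=ray(t,u,v,z); print(n,P.round(4),circ(t,P,.026,.05,.03),circ(s,P,.026,.05,.03))
# plate outline
m=((c[...,2]>.010)&(c[...,2]<.023)); m[:, :195]=0; m[:,340:]=0; m[:140]=0;m[240:]=0
p=c[m]; print('plate', cv2.minAreaRect(p[:,:2].astype(np.float32)), np.median(p[:,2]))
# tab
for d in(t,s):
    h=cv2.cvtColor(d['img'],cv2.COLOR_RGB2HSV); cc=cloud(d)
    m=(h[...,0]>18)&(h[...,0]<34)&(h[...,1]>150)&(h[...,2]>100)&(cc[...,2]>.035)&(cc[...,2]<.085)&(abs(cc[...,1])<.15)&(cc[...,0]<.7)
    p=cc[m]; print('tab',len(p),p.mean(0),p.max(0),p.min(0)); p=p[p[:,2]>.07]; 
    if len(p)>3: print(cv2.minAreaRect(p[:,:2].astype(np.float32)))
a=np.vstack([cv2.resize(t['img'][150:240,195:340],None,fx=4,fy=4,interpolation=2)])
b=cv2.resize(np.hstack([t['img'][200:270,100:190],t['img'][210:280,390:480]]),None,fx=3.2,fy=3.2,interpolation=2)
im=np.zeros((a.shape[0]+b.shape[0],max(a.shape[1],b.shape[1]),3),np.uint8); im[:a.shape[0],:a.shape[1]]=a; im[a.shape[0]:,:b.shape[1]]=b; save('crop.png',im)
E
```

```text
rollL [0.4481 0.3131 0.032 ] [361. 275.]
   [4.497e-01 3.177e-01 2.880e-02 3.080e-02 8.100e+01]
   [4.524e-01 3.196e-01 3.090e-02 2.970e-02 7.700e+01]
    t blob [144 226  12  13  96] [149.7 232.2] [0.45   0.3165 0.032 ]
    s blob [356 273  11  16 130] [361.1 280.3] [0.46  0.329 0.032]
rollR [ 0.4375 -0.3595  0.032 ] [249. 163.]
   [ 4.410e-01 -3.586e-01  3.870e-02  3.200e-02  1.820e+02]
   [ 4.446e-01 -3.542e-01  3.930e-02  3.020e-02  5.200e+01]
    t blob [423 235  20  17 256] [432.7 243.1] [ 0.4396 -0.3565  0.032 ]
    s blob [242 161  11  13 106] [247.7 167.1] [ 0.4522 -0.3373  0.032 ]
fitA [0.6032 0.1475 0.048 ] [277. 254.]
   [6.088e-01 1.498e-01 2.820e-02 4.620e-02 8.200e+01]
   [6.105e-01 1.542e-01 3.060e-02 4.640e-02 7.100e+01]
    t blob [217 162  12  13  92] [222.1 167.9] [0.6084 0.15   0.048 ]
    s blob [ 219  203  109   84 3372] [272.7 244.2] [0.594  0.1062 0.048 ]
fitB [0.605  0.0752 0.048 ] [264. 239.]
   [6.082e-01 7.740e-02 3.830e-02 4.750e-02 1.640e+02]
   [6.109e-01 8.060e-02 4.080e-02 4.700e-02 1.080e+02]
    s blob [ 219  203  109   84 3372] [272.7 244.2] [0.59
[... 155 characters left out ...]
205 0.0752 0.039 ] [5.239e-01 7.800e-02 1.260e-02 3.730e-02 2.300e+01] [5.268e-01 8.430e-02 1.180e-02 3.420e-02 1.900e+01]
plate ((0.5657137036323547, 0.04272519797086716), (0.3106755316257477, 0.20043730735778809), 89.54934692382812) 0.016074031533723946
tab 43 [0.50677709 0.01093683 0.06926782] [0.51854773 0.01709314 0.08035397] [0.49492607 0.00561867 0.03855991]
((0.5068288445472717, 0.011659459210932255), (0.0057429042644798756, 0.024499164894223213), 70.95960998535156)
tab 81 [0.51312829 0.01766872 0.05736974] [0.52292493 0.02511813 0.07800941] [0.50171451 0.0112371  0.03519258]
((0.5126909017562866, 0.017329515889286995), (0.005285427439957857, 0.01801537349820137), 63.451560974121094)
```

View pics/crop.png

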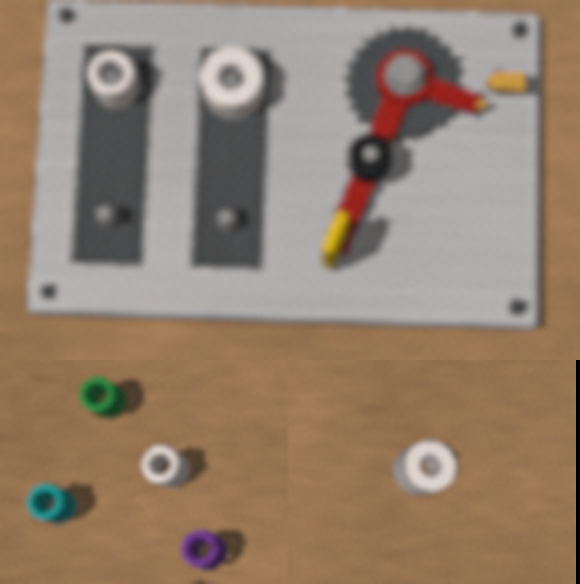

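The crop confirms which parts are meant. The small white roller (Ø≈28.8 mm) is at (0.450, 0.317), the white one among the coloured look-alikes. The large roller (Ø≈38.7 mm) is at (0.441, -0.359). Row a holds the small fitted roller (y≈0.150) and row b the large one (y≈0.078), and both match the given plate layout. I'll move above the small roller and square up the tool.

Call:
drive_tool(
  series=[
    [[-0.304, -0.091, 0.05], -21.3, 0.055],
    [[-0.304, -0.091, 0.05], -21.3, 0.055],
    [[-0.304, -0.091, 0.05], -21.3, 0.055],
    [[-0.304, -0.091, 0.05], -21.3, 0.055],
    [[-0.304, -0.091, 0.05], -21.3, 0.055],
    [[-0.304, -0.091, 0.05], -21.3, 0.055],
    [[-0.304, -0.091, 0.05], -21.3, 0.055],
    [[-0.304, -0.091, 0.05], -21.3, 0.055],
    [[-0.304, -0.091, 0.05], -21.3, 0.055],
  ],
  newtons=30,
)

```text
time_s: 1.1
position: [0.4499, 0.317, 0.1811]
tool_rot: [[-1.0, 0.001, -0.001], [0.001, 1.0, -0.0], [0.001, -0.0, -1.0]]
ft_force: [-0.9, -0.5, -0.9]
grip_width: 0.0549
gripper_force: 0.0
```

```bash
python3 - <<'E'
from h import *
d=cam('wrist'); save('w1.png',d['img']); st=env.observe(); print(st['time_s'],st['position'],st['tool_rot'].__class__,np.round(st['tool_rot'],3),st['grip_width'])
print(-d['R'].T@d['t'],d['R'][2]); print(circ(d,[.45,.317],.026,.038),proj(d,[.45,.317,.032]))
E
```

```text
1.15 [0.44938379 0.31757887 0.18135064] <class 'numpy.ndarray'> [[-1. -0. -0.]
 [-0.  1.  0.]
 [ 0.  0. -1.]] 0.05479257619963824
[0.36956369 0.31767005 0.32369017] [ 3.13568024e-01 -8.44271260e-04 -9.49565365e-01]
[4.521e-01 3.190e-01 2.800e-02 3.180e-02 6.500e+02] [275.65392308 188.44966305]
```

View pics/w1.png

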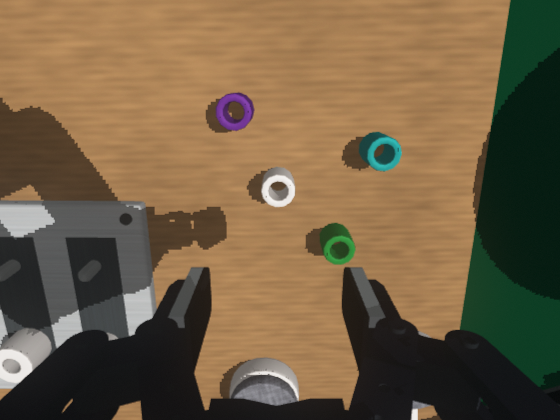

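The wrist view shows the white roller at (278,188), clear of the green (340,245), turquoise (382,152) and purple (235,112) ones. It measures (0.452, 0.319), Ø28. I'll descend and grip it.

Call:
drive_tool(
  series=[
    [[-0.0015, 0.0018, 0.05], 0, 0.055],
    [[-0.0015, 0.0018, 0.1], 0, 0.055],
    [[-0.0015, 0.0018, 0.14], 0, 0.055],
    [[-0.0015, 0.0018, 0.16], 0, 0.055],
    [[-0.0015, 0.0018, 0.176], 0, 0.055],
    [[-0.0015, 0.0018, 0.176], 0, 0.055],
    [[-0.0015, 0.0018, 0.176], 0, 0.02],
    [[-0.0015, 0.0018, 0.176], 0, 0.02],
    [[-0.0015, 0.0018, 0.176], 0, 0.02],
    [[-0.0015, 0.0018, 0.176], 0, 0.02],
    [[-0.0015, 0.0018, 0.176], 0, 0.02],
    [[-0.0015, 0.0018, 0.176], 0, 0.02],
    [[-0.0015, 0.0018, 0.15], 0, 0.02],
    [[-0.0015, 0.0018, 0.11], 0, 0.02],
    [[-0.0015, 0.0018, 0.08], 0, 0.02],
    [[-0.0015, 0.0018, 0.08], 0, 0.02],
  ],
  newtons=30,
)

```text
time_s: 2.75
position: [0.4532, 0.3198, 0.1058]
tool_rot: [[-1.0, -0.0, 0.008], [-0.0, 1.0, 0.003], [-0.008, 0.003, -1.0]]
ft_force: [-0.1, 0.8, -1.0]
grip_width: 0.0273
gripper_force: 29.8
```

```bash
python3 - <<'E'
from h import *
d=cam('wrist'); save('w2.png',d['img']); st=env.observe(); print(st['time_s'],st['position'],st['grip_width'],st['gripper_force'])
p=st['position']; print(circ(d,p,p[2]-.02,p[2]+.035,.03,white(d)))
t=cam('top'); save('t2.png',t['img'][195:275,90:200]); print('pa',circ(d,[.523,.15],.026,.05,.02),circ(d,[.523,.078],.026,.05,.02)); print(proj(d,[.523,.15,.039]))
c=cloud(t); print(circ(t,p,p[2]-.02,p[2]+.04,.03,white(t)))
E
```

```text
2.8 [0.45221839 0.31931666 0.10348621] 0.027237138328102806 29.78980114683509
[4.531e-01 3.202e-01 2.840e-02 1.244e-01 1.365e+03]
pa [5.274e-01 1.541e-01 9.500e-03 3.540e-02 4.330e+02] None
[ 15.61552167 323.54729387]
None
```

View pics/w2.png

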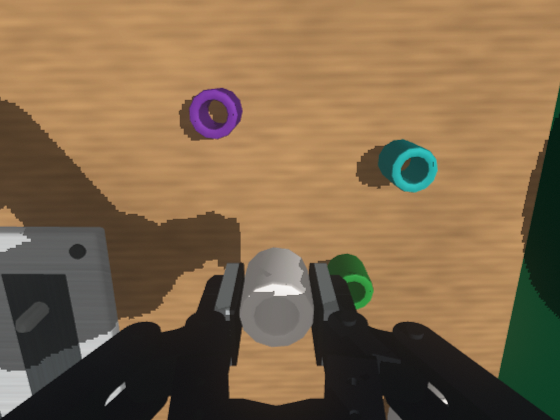

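The roller is held upright between the pads at (277,305), opening 27 mm. I'll carry it just beyond post_a_near so the wrist camera can see the post.

Call:
drive_tool(
  series=[
    [[-0.033, -0.04, 0], 0, 0.02],
    [[-0.066, -0.08, 0], 0, 0.02],
    [[-0.1, -0.122, 0], 0, 0.02],
    [[-0.125, -0.155, 0], 0, 0.02],
    [[-0.133, -0.168, 0], 0, 0.02],
    [[-0.133, -0.168, 0], 0, 0.02],
    [[-0.133, -0.168, 0], 0, 0.02],
    [[-0.133, -0.168, 0], 0, 0.02],
  ],
)

```text
time_s: 3.65
position: [0.5834, 0.1524, 0.101]
tool_rot: [[-1.0, -0.002, -0.001], [-0.002, 1.0, 0.0], [0.001, 0.0, -1.0]]
ft_force: [0.8, -1.1, -0.1]
grip_width: 0.0272
gripper_force: 29.8
```

```bash
python3 - <<'E'
from h import *
d=cam('wrist'); save('w3.png',d['img']); st=env.observe(); print(st['time_s'],st['position'],st['grip_width'],st['gripper_force'],st['ft_force'])
p=st['position']; print('held',circ(d,p,p[2]-.02,p[2]+.035,.03,white(d)))
for z in ((.026,.05),(.030,.034),(.0385,.045)): print('pa',circ(d,[.525,.152],*z,.02),'pb',circ(d,[.525,.079],*z,.02))
print('fitted b', circ(d,[.609,.078],.04,.055,.025))
c=cloud(d)
m=(c[...,2]>.012)&(c[...,2]<.02)
print(np.median(c[m][:,2]), c[m].min(0))
E
```

```text
3.7 [0.58351158 0.15237066 0.10117208] 0.027582676526771797 29.815913401544094 [ 0.30699229 -0.46926855 -0.74044858]
held [5.813e-01 1.590e-01 3.390e-02 1.199e-01 1.328e+03]
pa [5.273e-01 1.526e-01 1.130e-02 3.770e-02 3.890e+02] pb [5.275e-01 8.010e-02 1.080e-02 3.700e-02 4.740e+02]
pa [5.231e-01 1.526e-01 1.010e-02 3.310e-02 1.100e+01] pb [5.271e-01 8.380e-02 7.500e-03 3.190e-02 4.700e+01]
pa [5.293e-01 1.521e-01 4.600e-03 3.920e-02 1.460e+02] pb [5.259e-01 7.980e-02 8.300e-03 3.920e-02 1.300e+02]
fitted b [6.107e-01 7.940e-02 3.900e-02 4.790e-02 2.883e+03]
0.01626207673327209 [ 0.46785551 -0.04375457  0.01200964]
```

View pics/w3.png

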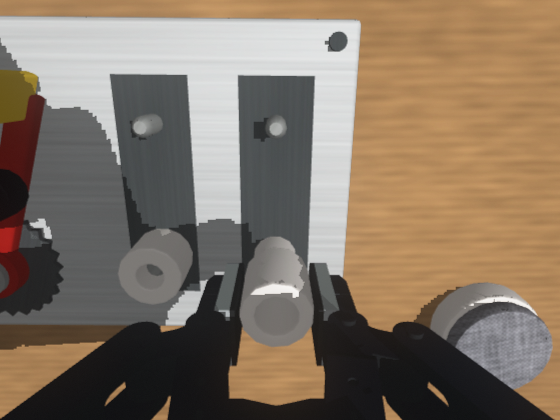

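```bash
python3 - <<'E'
from h import *
d=cam('wrist'); c=cloud(d)
print('cam',-d['R'].T@d['t'])
for n,P in (('a',[.527,.1525]),('b',[.527,.080])):
    for z0 in (.022,.030,.036,.0385):
        m=(np.hypot(c[...,0]-P[0],c[...,1]-P[1])<.02)&(c[...,2]>z0)&(c[...,2]<.05)
        v,u=np.nonzero(m); p=c[m]; print(n,z0,len(u),u.min(),u.max(),v.min(),v.max(),'mid',((p.min(0)+p.max(0))/2).round(4),'mean',p.mean(0).round(4), 'ray39',ray(d,u.mean(),v.mean(),.039).round(4))
m=white(d)&False
for x,y in ((.6107,.0794),): print(proj(d,[x,y,.048]))
save('w3c.png',cv2.resize(d['img'][90:160,100:310],None,fx=3.8,fy=3.8,interpolation=2))
E
```

```text
cam [0.5031478  0.15278222 0.24378846]
a 0.022 399 265 286 115 138 mid [0.5261 0.1524 0.0316] mean [0.5256 0.1525 0.0369] ray39 [0.5253 0.1525 0.039 ]
a 0.03 379 265 286 116 138 mid [0.5261 0.1524 0.0355] mean [0.5258 0.1525 0.0375] ray39 [0.5256 0.1525 0.039 ]
a 0.036 292 266 285 118 137 mid [0.5261 0.1524 0.0384] mean [0.526  0.1525 0.0383] ray39 [0.5259 0.1525 0.039 ]
a 0.0385 142 268 284 121 136 mid [0.5263 0.1526 0.0396] mean [0.5262 0.1523 0.0392] ray39 [0.5262 0.1523 0.039 ]
b 0.022 524 132 160 114 137 mid [0.5257 0.08   0.0319] mean [0.5251 0.0815 0.035 ] ray39 [0.5247 0.0828 0.039 ]
b 0.03 430 132 155 115 137 mid [0.5257 0.08   0.0358] mean [0.5253 0.0809 0.037 ] ray39 [0.525  0.0816 0.039 ]
b 0.036 297 132 152 117 136 mid [0.5257 0.0799 0.0389] mean [0.5255 0.0803 0.0382] ray39 [0.5254 0.0805 0.039 ]
b 0.0385 138 133 148 119 135 mid [0.5257 0.0801 0.0401] mean [0.5256 0.08   0.0392] ray39 [0.5257 0.0799 0.039 ]
[150.38883393 276.54788601]
```

View pics/w3c.png

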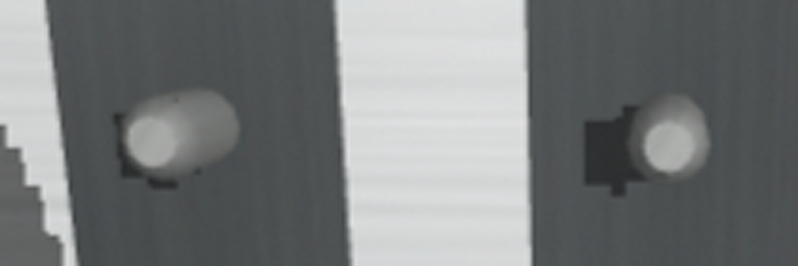

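Both post tips show clearly, and the wrist camera puts post a at (0.526, 0.152) and post b at (0.526, 0.080). The 72 mm spacing matches the given 73. I'll lower the small roller over post a.

Call:
drive_tool(
  series=[
    [[0.04, 0.0002, 0], 0, 0.02],
    [[0.0585, 0.0002, 0.0], 0, 0.02],
    [[0.0585, 0.0002, 0.0], 0, 0.02],
    [[0.0585, 0.0002, 0.03], 0, 0.02],
    [[0.0585, 0.0002, 0.045], 0, 0.02],
    [[0.0585, 0.0002, 0.055], 0, 0.02],
    [[0.0585, 0.0002, 0.062], 0, 0.02],
    [[0.0585, 0.0002, 0.069], 0, 0.02],
    [[0.0585, 0.0002, 0.076], 0, 0.02],
    [[0.0585, 0.0002, 0.08], 0, 0.02],
    [[0.0585, 0.0002, 0.08], 0, 0.02],
  ],
)

```text
time_s: 4.85
position: [0.5262, 0.1512, 0.0227]
tool_rot: [[-1.0, -0.0, 0.001], [-0.0, 1.0, -0.0], [-0.001, -0.0, -1.0]]
ft_force: [-4.4, -1.2, 12.3]
grip_width: 0.0273
gripper_force: 30.8
```

The 12 N upward force comes right at the expected plate height, so the roller is seated. I'll release it and rise to look.

Call:
drive_tool(
  series=[
    [[0, 0, 0], 0, 0.044],
    [[0, 0, 0], 0, 0.044],
    [[0, 0, 0], 0, 0.044],
    [[0, 0, -0.03], 0, 0.044],
    [[0, 0, -0.08], 0, 0.05],
    [[0, 0, -0.13], 0, 0.055],
    [[0, 0, -0.15], 0, 0.06],
    [[0, 0, -0.15], 0, 0.06],
    [[0, 0, -0.15], 0, 0.06],
  ],
)

```text
time_s: 5.75
position: [0.5256, 0.1512, 0.1707]
tool_rot: [[-1.0, 0.0, -0.001], [0.0, 1.0, -0.0], [0.001, -0.0, -1.0]]
ft_force: [-0.5, -0.4, -0.9]
grip_width: 0.0599
gripper_force: 0.0
```

```bash
python3 - <<'E'
from h import *
d=cam('wrist'); st=env.observe(); print(st['time_s'],st['position'],st['q'].round(1))
for n,P in (('small placed',[.525,.1515]),('fit a',[.61,.152]),('fit b',[.61,.079])): print(n,circ(d,P,.035,.07,.022))
t=cam('top'); print('R',circ(t,[.441,-.3586],.026,.04))
print('top placed',circ(t,[.523,.15],.035,.07,.022))
E
```

```text
5.8 [0.52533988 0.15111509 0.16991955] [  3.6  24.5  80.7   0.   75.  -86.4]
small placed [5.269e-01 1.518e-01 2.820e-02 4.720e-02 1.051e+03]
fit a [6.110e-01 1.522e-01 2.880e-02 4.690e-02 9.780e+02]
fit b [6.101e-01 7.940e-02 3.800e-02 4.420e-02 2.470e+02]
R [ 4.408e-01 -3.582e-01  3.930e-02  3.220e-02  1.710e+02]
top placed None
```

The placed roller's top is at 47 mm, level with the fitted one, so it is fully down. Next I'll move over the large roller.

Call:
drive_tool(
  series=[
    [[0.01, -0.05, -0.01], 0, 0.065],
    [[0.016, -0.1, -0.01], 0, 0.065],
    [[0.024, -0.15, -0.01], 0, 0.065],
    [[0.033, -0.2, -0.01], 0, 0.065],
    [[0.041, -0.25, -0.01], 0, 0.065],
    [[0.049, -0.3, -0.01], 0, 0.065],
    [[0.057, -0.35, -0.01], 0, 0.065],
    [[0.065, -0.4, -0.01], 0, 0.065],
    [[0.073, -0.45, -0.01], 0, 0.065],
    [[0.08, -0.49, -0.01], 0, 0.065],
    [[0.083, -0.508, -0.01], 0, 0.065],
    [[0.083, -0.508, -0.01], 0, 0.065],
    [[0.083, -0.508, -0.01], 0, 0.065],
    [[0.083, -0.508, -0.01], 0, 0.065],
  ],
)

```text
time_s: 7.25
position: [0.4433, -0.3551, 0.181]
tool_rot: [[-1.0, -0.002, -0.001], [-0.002, 1.0, 0.001], [0.001, 0.001, -1.0]]
ft_force: [0.1, 0.7, -0.1]
grip_width: 0.0648
gripper_force: 0.0
```

```bash
python3 - <<'E'
from h import *
d=cam('wrist'); st=env.observe(); print(st['time_s'],st['position'],st['q'].round(1),st['grip_width'])
C=-d['R'].T@d['t']; r=circ(d,[.443,-.357],.026,.038); print(C,r,r[:2]-C[:2])
E
```

```text
7.3 [ 0.44339826 -0.35520017  0.18124661] [ -50.6   25.9   76.2    0.    77.9 -140.7] 0.065017220026311
[ 0.36293104 -0.3548402   0.32364398] [ 4.431e-01 -3.583e-01  3.800e-02  3.200e-02  1.412e+03] [ 0.08016896 -0.0034598 ]
```

The roller measures Ø38.0 with its top at 32 mm. I'll descend and grip it.

Call:
drive_tool(
  series=[
    [[0, -0.003, 0.05], 0, 0.065],
    [[0, -0.003, 0.1], 0, 0.065],
    [[0, -0.003, 0.14], 0, 0.065],
    [[0, -0.003, 0.16], 0, 0.065],
    [[0, -0.003, 0.176], 0, 0.065],
    [[0, -0.003, 0.176], 0, 0.065],
    [[0, -0.003, 0.176], 0, 0.03],
    [[0, -0.003, 0.176], 0, 0.03],
    [[0, -0.003, 0.176], 0, 0.03],
    [[0, -0.003, 0.176], 0, 0.03],
    [[0, -0.003, 0.176], 0, 0.03],
    [[0, -0.003, 0.15], 0, 0.03],
    [[0, -0.003, 0.11], 0, 0.03],
    [[0, -0.003, 0.08], 0, 0.03],
    [[0, -0.003, 0.08], 0, 0.03],
  ],
  newtons=35,
)

```text
time_s: 8.8
position: [0.4443, -0.3613, 0.1059]
tool_rot: [[-1.0, -0.0, 0.006], [-0.0, 1.0, -0.007], [-0.006, -0.007, -1.0]]
ft_force: [0.2, 0.5, -0.9]
grip_width: 0.0362
gripper_force: 35.3
```

Call:
drive_tool(
  series=[
    [[-0.015, 0.046, -0.01], 0, 0.03],
    [[-0.03, 0.093, -0.01], 0, 0.03],
    [[-0.045, 0.14, -0.01], 0, 0.03],
    [[-0.06, 0.187, -0.01], 0, 0.03],
    [[-0.075, 0.234, -0.01], 0, 0.03],
    [[-0.09, 0.28, -0.01], 0, 0.03],
    [[-0.105, 0.327, -0.01], 0, 0.03],
    [[-0.12, 0.374, -0.01], 0, 0.03],
    [[-0.132, 0.41, -0.01], 0, 0.03],
    [[-0.14, 0.43, -0.01], 0, 0.03],
    [[-0.142, 0.438, -0.01], 0, 0.03],
    [[-0.142, 0.438, -0.01], 0, 0.03],
    [[-0.142, 0.438, -0.01], 0, 0.03],
    [[-0.142, 0.438, -0.01], 0, 0.03],
  ],
)

```text
time_s: 10.2
position: [0.5847, 0.0769, 0.1113]
tool_rot: [[-1.0, 0.002, -0.0], [0.002, 1.0, -0.0], [0.0, -0.0, -1.0]]
ft_force: [0.1, -0.4, -0.7]
grip_width: 0.0358
gripper_force: 35.4
```

```bash
python3 - <<'E'
from h import *
d=cam('wrist'); save('w5.png',d['img']); st=env.observe(); print(st['time_s'],st['position'],st['grip_width'])
C=-d['R'].T@d['t']; c=cloud(d)
for n,P in (('b',[.526,.080]),('a',[.527,.152])):
  m=(np.hypot(c[...,0]-P[0],c[...,1]-P[1])<.02)&(c[...,2]>.037)&(c[...,2]<.05); p=c[m]; mid=(p.min(0)+p.max(0))/2; print(n,C,mid,mid-C)
E
```

```text
10.25 [0.58478819 0.07698298 0.11136641] 0.036406562990631795
b [0.50429683 0.07761759 0.25389364] [0.52556014 0.07959398 0.03873264] [ 0.02126331  0.00197639 -0.21516101]
a [0.50429683 0.07761759 0.25389364] [0.52671618 0.15147104 0.04344941] [ 0.02241934  0.07385345 -0.21044423]
```

View pics/w5.png

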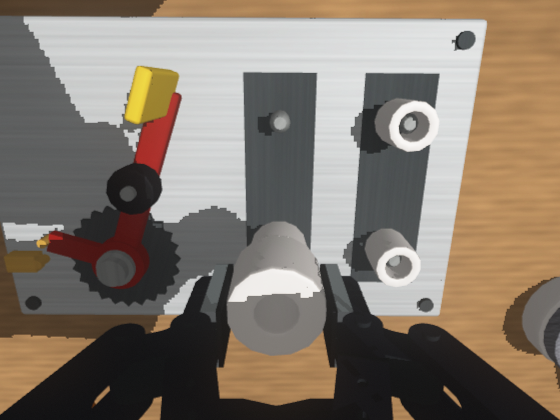

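The small roller sits on its post at (407,123) with the tip visible in the bore, and the empty post b tip is at (280,121). I'll lower the large roller.

Call:
drive_tool(
  series=[
    [[0.04, 0.001, 0], 0, 0.03],
    [[0.0587, 0.001, 0.0], 0, 0.03],
    [[0.0587, 0.001, 0.0], 0, 0.03],
    [[0.0587, 0.001, 0.04], 0, 0.03],
    [[0.0587, 0.001, 0.055], 0, 0.03],
    [[0.0587, 0.001, 0.065], 0, 0.03],
    [[0.0587, 0.001, 0.072], 0, 0.03],
    [[0.0587, 0.001, 0.079], 0, 0.03],
    [[0.0587, 0.001, 0.086], 0, 0.03],
    [[0.0587, 0.001, 0.09], 0, 0.03],
    [[0.0587, 0.001, 0.09], 0, 0.03],
  ],
)

```text
time_s: 11.35
position: [0.5265, 0.0791, 0.0227]
tool_rot: [[-1.0, -0.0, 0.001], [-0.0, 1.0, -0.0], [-0.001, -0.0, -1.0]]
ft_force: [-4.4, -1.5, 14.0]
grip_width: 0.0363
gripper_force: 36.7
```

Call:
drive_tool(
  series=[
    [[0, 0, 0], 0, 0.052],
    [[0, 0, 0], 0, 0.052],
    [[0, 0, 0], 0, 0.052],
    [[0, 0, -0.03], 0, 0.052],
    [[0, 0, -0.08], 0, 0.052],
    [[0, 0, -0.13], 0, 0.03],
    [[0, 0, -0.15], 0, 0.0],
    [[0, 0, -0.15], 0, 0.0],
    [[0, 0, -0.15], 0, 0.0],
    [[0, 0, -0.15], 0, 0.0],
    [[0, 0, -0.15], 0, 0.0],
  ],
)

```text
time_s: 12.45
position: [0.5258, 0.0792, 0.1699]
tool_rot: [[-1.0, 0.0, -0.003], [0.0, 1.0, 0.0], [0.003, 0.0, -1.0]]
ft_force: [-0.3, 0.2, -0.6]
grip_width: -0.0001
gripper_force: 0.0
```

```bash
python3 - <<'E'
from h import *
d=cam('wrist'); save('w6.png',d['img']); st=env.observe(); print(st['time_s'],st['position'],st['grip_width'])
C=-d['R'].T@d['t']; c=cloud(d); print(C)
for n,P in (('large placed',[.5265,.079]),('small placed',[.5265,.1515])): print(n,circ(d,P,.035,.07,.023))
h=cv2.cvtColor(d['img'],cv2.COLOR_RGB2HSV)
m=(h[...,0]>18)&(h[...,0]<34)&(h[...,1]>150)&(c[...,2]>.06)&(c[...,2]<.09)&(c[...,0]<.57)
p=c[m]; print('tab',len(p),cv2.minAreaRect(p[p[:,2]>.072][:,:2].astype(np.float32)),p.max(0),p.min(0))
# shape of fingers: points near TCP above z .11
m=(c[...,2]>.15)&(np.hypot(c[...,0]-.526,c[...,1]-.079)<.08); p=c[m]
for z in np.arange(.15,.25,.01):
    q=p[(p[:,2]>z)&(p[:,2]<z+.01)]
    if len(q): print(z.round(3),q.min(0).round(3),q.max(0).round(3))
E
```

```text
12.5 [0.52590099 0.07919411 0.17013125] -0.00025757281785158774
[0.44571735 0.07973021 0.31270433]
large placed [5.261e-01 7.970e-02 3.820e-02 4.770e-02 1.965e+03]
small placed [5.268e-01 1.515e-01 2.800e-02 4.720e-02 1.131e+03]
tab 601 ((0.5093291997909546, 0.014400675892829895), (0.008249308913946152, 0.025211242958903313), 68.7266616821289) [0.52210941 0.02216749 0.07765158] [0.49683315 0.00734719 0.06018378]
0.17 [0.514 0.067 0.173] [0.52  0.092 0.18 ]
0.18 [0.514 0.066 0.18 ] [0.52  0.093 0.19 ]
0.19 [0.514 0.066 0.19 ] [0.52  0.093 0.2  ]
0.2 [0.514 0.064 0.2  ] [0.538 0.095 0.21 ]
0.21 [0.512 0.047 0.21 ] [0.539 0.113 0.22 ]
0.22 [0.511 0.038 0.22 ] [0.539 0.121 0.23 ]
0.23 [0.508 0.03  0.23 ] [0.536 0.13  0.24 ]
0.24 [0.508 0.023 0.24 ] [0.525 0.137 0.25 ]
```

View pics/w6.png

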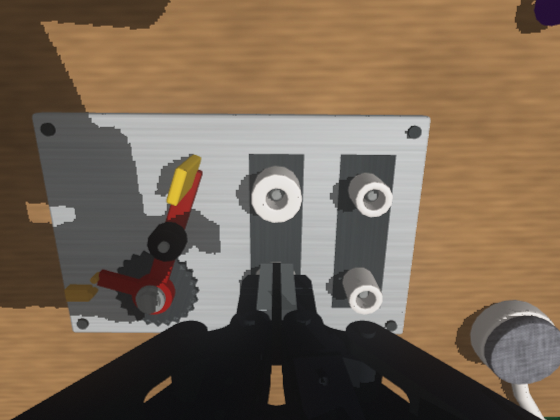

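Both rollers are seated, large at (276,195) and small at (370,195). The yellow tab is at (185,180), and the fingers are shut. I'll descend between the tab and the large roller, which leaves about 5 mm on each side.

Call:
drive_tool(
  series=[
    [[0.0216, -0.0374, 0], 0, 0],
    [[0.0216, -0.0374, 0], 0, 0],
    [[0.0216, -0.0374, 0.04], 0, 0],
    [[0.0216, -0.0374, 0.07], 0, 0],
    [[0.0216, -0.0374, 0.09], 0, 0],
    [[0.0216, -0.0374, 0.11], 0, 0],
    [[0.0216, -0.0374, 0.128], 0, 0],
    [[0.0216, -0.0374, 0.128], 0, 0],
    [[0.0216, -0.0374, 0.128], 0, 0],
  ],
)

```text
time_s: 13.4
position: [0.5048, 0.0419, 0.0434]
tool_rot: [[-1.0, 0.0, -0.001], [0.0, 1.0, 0.0], [0.001, 0.0, -1.0]]
ft_force: [1.2, 0.4, -0.2]
grip_width: 0.0002
gripper_force: 0.0
```

No contact so far. Now I'll push the tab.

Call:
drive_tool(
  series=[
    [[0, -0.005, 0], 0, 0],
    [[0, -0.01, 0], 0, 0],
    [[0, -0.015, 0], 0, 0],
    [[0, -0.02, 0], 0, 0],
    [[0, -0.025, 0], 0, 0],
    [[0, -0.03, 0], 0, 0],
    [[0, -0.035, 0], 0, 0],
    [[0, -0.04, 0], 0, 0],
    [[0, -0.045, 0], 0, 0],
    [[0, -0.05, 0], 0, 0],
    [[0, -0.055, 0], 0, 0],
    [[0, -0.06, 0], 0, 0],
    [[0, -0.064, 0], 0, 0],
    [[0, -0.0675, 0], 0, 0],
    [[0, -0.0675, 0], 0, 0],
    [[0, -0.0675, 0], 0, 0],
    [[0, -0.0675, 0], 0, 0],
    [[0, -0.0675, 0], 0, 0],
  ],
)

```text
time_s: 15.2
position: [0.5034, -0.0248, 0.0435]
tool_rot: [[-1.0, 0.0, -0.002], [0.0, 1.0, 0.002], [0.002, 0.002, -1.0]]
ft_force: [-2.6, 8.5, -0.2]
grip_width: -0.0001
gripper_force: 4.1
```

```bash
python3 - <<'E'
from h import *
t=cam('top'); w=cam('wrist'); s=cam('side'); st=env.observe(); print(st['time_s'],st['position'],st['ft_force'])
for nm,d,off in (('top',t,(0,0)),('wrist',w,(.0018,.0013)),('side',s,(.003,.005))):
    h=cv2.cvtColor(d['img'],cv2.COLOR_RGB2HSV); c=cloud(d)
    m=(h[...,0]>18)&(h[...,0]<34)&(h[...,1]>140)&(c[...,2]>.055)&(c[...,2]<.085)&(c[...,0]<.57)&(c[...,0]>.45)&(abs(c[...,1])<.1)
    p=c[m]
    if len(p)>4:
        q=p.mean(0)[:2]-off; a=np.degrees(np.arctan2(q[1]+.0273,q[0]-.6157)); print(nm,len(p),q.round(4),'theta',np.radians(a%360-160.3).round(3),cv2.minAreaRect(p[:,:2].astype(np.float32)))
    red=((h[...,0]<6)|(h[...,0]>174))&(h[...,1]>150)&(c[...,2]>.02)&(c[...,2]<.04)&(np.hypot(c[...,0]-.6157,c[...,1]+.0273)<.1)&(c[...,0]<.59)
    q=c[red]; 
    if len(q)>10: x,y=q[:,:2].mean(0)-off; print('  bar theta',np.radians(np.degrees(np.arctan2(y+.0273,x-.6157))%360-160.3).round(3),len(q))
a=cv2.resize(t['img'][140:240,195:340],None,fx=2.7,fy=2.7,interpolation=2); b=cv2.resize(s['img'][190:290,210:340],None,fx=2.7,fy=2.7,interpolation=2)
save('fin.png',np.hstack([a,b]))
E
```

```text
15.35 [ 0.50342511 -0.02472576  0.043463  ] [-2.96793473  7.43536909 -0.15396236]
wrist 1540 [ 0.4926 -0.0442] theta 0.48 ((0.49661800265312195, -0.043379928916692734), (0.014085091650485992, 0.008170904591679573), 8.070257186889648)
side 6 [ 0.5128 -0.0434] theta 0.499 ((0.5161024928092957, -0.037867672741413116), (0.007925095967948437, 0.00038719380972906947), 61.32899475097656)
  bar theta 0.464 65
```

View pics/fin.png

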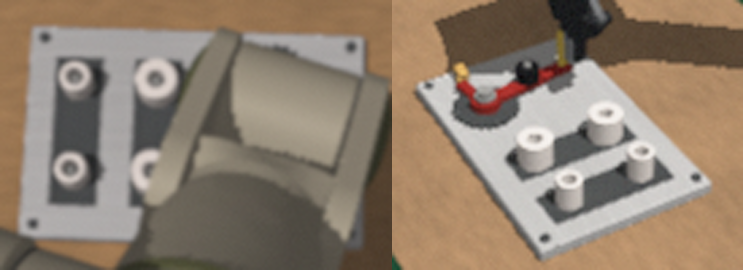

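All four rollers are seated. The arm is at about 0.48 rad and pushing back with 8 N, so it is past the click. I'll push 3 mm more for margin and let it settle.

Call:
drive_tool(
  series=[
    [[0, -0.0015, 0], 0, 0],
    [[0, -0.003, 0], 0, 0],
    [[0, -0.003, 0], 0, 0],
    [[0, -0.003, 0], 0, 0],
    [[0, -0.003, 0], 0, 0],
    [[0, -0.003, 0], 0, 0],
  ],
)

```text
time_s: 15.95
position: [0.5037, -0.0277, 0.0435]
tool_rot: [[-1.0, 0.0, -0.002], [0.0, 1.0, 0.002], [0.002, 0.002, -1.0]]
ft_force: [-2.1, 8.6, -1.3]
grip_width: 0.0
gripper_force: 4.2
```

```bash
python3 - <<'E'
from h import *
d=cam('wrist'); h=cv2.cvtColor(d['img'],cv2.COLOR_RGB2HSV); c=cloud(d)
m=(h[...,0]>18)&(h[...,0]<34)&(h[...,1]>140)&(c[...,2]>.055)&(c[...,2]<.085)&(c[...,0]<.57)&(c[...,0]>.45)&(abs(c[...,1])<.1)
p=c[m]; r=cv2.minAreaRect(p[:,:2].astype(np.float32)); st=env.observe(); print(len(p),r,st['ft_force'],st['position'])
ok=len(p)>500 and 8.5<r[2]<14 and st['ft_force'][1]>5
if ok: print(env.close_job())
E
```

```text
1562 ((0.49741944670677185, -0.04654994234442711), (0.014519453048706055, 0.008112655952572823), 9.177277565002441) [-1.83187728  7.0596985  -1.11061215] [ 0.50375398 -0.02775399  0.04348209]
the job is handed in; nothing more can be done
None
```

I handed the job in at about 16 s: both loose rollers are fully down on their matching posts, and the fingers still hold the tensioner arm at about 0.5 rad, past its click at 0.43.

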